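# Clamp a re-glued tea-light holder with a one-hand bar clamp

### The arm

A 6-joint arm with a two-finger parallel gripper is mounted at the origin on a cart in front of the work surface, level with it; the furniture and walls round the work are solid. World frame = base frame: x ahead of the robot, y to its left, z up, the work surface at z = 0. Lengths are in m, angles in rad, forces in N, time in s.
With the tool pointing down it reaches from about 0.25 to 0.775 m from the base axis. Payload 8.9 kg.
Tool frame: the origin (TCP) lies midway between the tips of the shut fingers; the grasp point (between the pads) lies 19 mm behind it (arm.grasp_offset is the distance from the TCP to the grasp point, in m); z points along the fingers, y is the direction in which the jaws open and shut (so a half turn about z gives the same grasp; the last joint's range is limited). The gripper opens to 85 mm and grips with 20 to 120 N. Pads are 22 mm wide; open, the fingers measure 114 mm over their backs; the gripper's body (76 mm by 85 mm) begins 54 mm behind the grasp point. The pads swing forward as they close: fully open they stand 13 mm farther back than shut.
Start: joints at [-1.413, 0.291, -0.153, 1.127, 0, 1.431], TCP at [0.154, -0.502, 0.231] pointing down, gripper open.
Joint ranges: [-2.52, 2.52], [-0.91, 1.74], [-1.3, 1.37], [-1.96, 2.02], [-1.52, 1.47], [-3.14, 3.14]. Speed limits (rad/s): [2.22, 2.22, 2.79, 3.14, 3.14, 3.14].

### API

Orientations are given as [roll, pitch, yaw] about the fixed x, y, z axes, in that order (R = Rz(yaw) Ry(pitch) Rx(roll)).
In Python, from station import arm, cams, order gives the robot as it stands.
- The arm moves only by the tool drive_tool, never from a script. Its argument "increments" is a list of rows, each an object of numbers: "dx", "dy", "dz": the shift along the tool's x, y, z in cm; "wx", "wy", "wz": the turn, a rotation vector about the tool's x, y, z in rad; "claw": the opening, from 0 (shut) to 1 (fully open). A call has 1 to 10 rows; each row shifts and turns the commanded pose from where the row before left it, along the tool's axes as they then stand; what a row does not reach is not made up. A row lasts 1/10 s, in which the tool goes at most 50 mm and 8.59 degrees, less where a joint would pass 70% of its speed; a pose out of reach is approached as far as the arm can. A call with a gripper value outside its range is refused whole. The fingers move at their own pace and stop on an object; "force" is the grip in N (left out, the last holds). Time passes only in rows, so rows that do not move let the fingers close. It gives the time, the measured TCP pose, the force and the opening at its end, in the units of the state.
- arm.observe(): the state, without advancing time (a new reading comes with each control period).
- cams.grab_frame(name): name is "side" or "top" or "wrist"; returns the picture (400x640x3 uint8, blue, green, red); there is no depth.
- cams.camera_params(name): a dict with "camera_matrix" (3x3 intrinsics, pixels), "rvec" (rotation vector, rad) and "tvec" (3), from world to camera coordinates, as OpenCV has them; the wrist camera has in their place "tool_from_camera" (4x4, takes a point from camera to tool coordinates, whose origin is the TCP and whose axes are the flange's). Camera axes: x right, y down, z forward; pixel columns grow to the right and rows downward; lengths in m; the calibration is good to about 2 mm. The wrist camera is an equidistant fisheye: a pixel r from the principal point sees the ray r / f radians off the axis. A picture is of the moment at which its call begins: read the wrist's pose just before it. camera_params takes no time and is no camera call.
- order.finish_job(): hands the job in, once; it reports no verdict.
The state is a dict: "t": time; "q": joint angles; "joint_velocities": joint speeds; "tau": joint torques, N m; "eef_pos": TCP position; "eef_rot": TCP orientation; "contact_force": force on the tool from outside, world axes, zero at the start; "ft_torque": the same for the moment, N m; "grip_width": finger opening in m.
Only numpy, scipy, OpenCV 4.12 (cv2) and the standard library are available. Lean on these libraries where they do the work, as an engineer would, in place of code of your own. Each camera call takes 0.05 s, during which the arm holds its last target.

### The job

The wooden tea-light holder in the bar clamp has just been re-glued. First take the spice jar out of the clamp and stand it upright on the round cork mat. Then pump the yellow trigger (squeeze it to the black handle, let it spring back, repeat) until the jaw's rubber pad meets the holder and its orange sprung stem is pushed about half-way in, never nearly all the way, which would crush the joint; move the jaw only by the trigger, leave everything else where it stands, and finish still holding the trigger squeezed, with the holder tight against the end stop.

Things in the scene. Friction and masses are not known exactly. Their poses are not given: they have to be found in the camera images.
- clamp: one-hand bar clamp on a light wooden plank (350 x 90 x 12 mm) fixed to the counter. Origin: on the counter beneath the trigger's pivot; x = the way the jaw travels, to the grey end stop, z up. Plank: x -100 to 250 mm, top z = 12 mm. Grey housing: x -41 to 21 mm, 38 mm wide, top z = 78. Jaw plate 50 mm wide, 10 thick, top z = 55. End stop: face at x = 228, top z = 62
- squeeze_point (a point): fixed point of the clamp (x -19, y 0, z 122 mm in its frame, same axes), mid-way between the rigid black handle's back (14 mm behind; handle 12 mm thick, 24 wide, top z 140) and the yellow trigger's front when fully squeezed (14 mm ahead). At rest the trigger's front is 34 mm ahead. Trigger: 10 mm thick, 22 wide, top z 137, pivot at z 72; only it moves
- trigger_face (a point): middle of the trigger's front face, 50 mm above its pivot; moves with the trigger (20 mm back towards the handle over the whole squeeze)
- trigger (a joint): squeeze of the yellow trigger, rad: 0 = at rest (a spring of 2 to 4 N returns it), 0.4 = fully squeezed, towards the handle. Takes 6 to 13 N at the fingertips. Squeezing drives the jaw forward about 30 mm per rad, at most 12 mm a squeeze (1 to 2 mm of play may be lost); on its way back it slips and the jaw stays within 1 mm (held by 9 N of friction; no release)
- jaw (a joint): advance of the jaw along the clamp's x, m; starts at 0 to 0.018. The pad's uncompressed face is at x = 84 mm + this value.
- pad (a joint): how far the jaw's sprung pad is pushed in, m: 0 = free, 0.012 = half-way, 0.024 = bottomed; spring 0.4 N per mm. The visible orange stem (26 mm long when free) shortens by this much. Right: 0.006 to 0.017; beyond 0.020 the glue joint is crushed.
- pad_face (a point): centre of the round rubber pad's front face (34 mm across, 33 mm above the counter), on the moving jaw
- holder_mid (a point): centre of the loose wooden tea-light holder, a block 60 mm (along the clamp's x) x 76 x 40 mm high with a round recess 40 mm wide on top and a dark glue line; it stands on the plank 1 to 4 mm before the end stop (the jaw pushes it home). Axes along the block, z up.
- jar_mid (a point): centre (half-way up) of the spice jar with dark cap standing on the plank between pad and holder: round, 41 mm across, 105 mm tall, 0.08 to 0.14 kg, loose. About 10 to 30 mm of room to the pad and 10 mm to the holder; z along the jar, up.
- mat: round cork mat, 120 mm across, 6 mm thick, fixed to the counter; origin: centre of its underside
- tape: roll of tape, 98 mm across, 25 mm high, bystander; origin: centre of its underside
- tealight: tea light, 38 mm across, 15 mm high, bystander; origin: centre of its underside
- salt: salt shaker 44 mm across, 90 mm tall, bystander; origin: underside
There are look-alikes about, which are no part of the job. Of the things shaped like the mat, the cork one is meant.

How it is judged:
By the outcome, as a careful person would: the job done as asked, in the order asked, and still so for the second after the job is handed in, while the arm keeps its last pose, push and grip.
It also fails if it takes over 72 s, if anything falls off the work surface, if the arm or the gripper's body presses on something with over 40 N, if the wrist force passes 120 N, or if a joint passes its speed limit or range.

## Working session

There is one attempt and no reset: what is moved stays moved. The work goes in short steps, Python scripts to look and compute and a tool call to move; the robot and the scene stay as the last step left them, time stands still between calls to the robot, and variables do not carry over. Pictures are saved under pics/ and viewed, and the job is handed in when it is done.

Besides the shell and the picture viewer there is one more tool, called after ">>>" by a JSON object that holds its "op" and its "data". drive_tool: Moves the arm, as the interface text tells. Its arguments: {"type":"object","properties":{"increments":{"type":"array","items":{"type":"object","properties":{"dx":{"type":"number"},"dy":{"type":"number"},"dz":{"type":"number"},"wx":{"type":"number"},"wy":{"type":"number"},"wz":{"type":"number"},"claw":{"type":"number"}}}},"force":{"type":"number"}},"required":["increments"]}

```bash
ls; mkdir -p pics; python3 - <<'E'
from station import arm,cams
import cv2
s=arm.observe();print(s['t'],s['eef_pos'],s['eef_rot'],s['grip_width'],arm.grasp_offset)
for n in('top','side','wrist'):
    cv2.imwrite(f'pics/{n}0.png',cams.grab_frame(n))
for n in('top','side','wrist'):print(cams.camera_params(n))
E
```

```text
pics
0.0 [ 0.15346072 -0.50159216  0.23072345] [-3.14025674e+00 -1.91105125e-04  2.96819660e-01] 0.085142590719799 0.0187
{'camera_matrix': array([[435.58474152,   0.        , 321.53872449],
       [  0.        , 435.58474152, 196.97008451],
       [  0.        ,   0.        ,   1.        ]]), 'rvec': array([ 2.20535073, -2.18194776,  0.0607608 ]), 'tvec': array([0.04255221, 0.55254207, 1.45854961])}
{'camera_matrix': array([[406.44135506,   0.        , 324.99285081],
       [  0.        , 406.44135506, 203.02924343],
       [  0.        ,   0.        ,   1.        ]]), 'rvec': array([ 0.69185818, -2.32628238,  1.47150791]), 'tvec': array([0.50325612, 0.2126893 , 1.08931314])}
{'camera_matrix': array([[309.70691629,   0.        , 321.03026758],
       [  0.        , 309.70691629, 198.2041295 ],
       [  0.        ,   0.        ,   1.        ]]), 'tool_from_camera': array([[ 1.12284162e-03, -9.56883905e-01, -2.90468470e-01,
         7.44562164e-02],
       [ 9.99999090e-01,  8.57374510e-04,  1.04118954e-03,
        -4.44197646e-04],
       [-7.47257251e-04, -2.90469375e-01,  9.56883997e-01,
        -1.42133693e-01],
       [ 0.00000000e+00,  0.00000000e+00,  0.00000000e+00,
         1.00000000e+00]])}
```

View pics/top0.png

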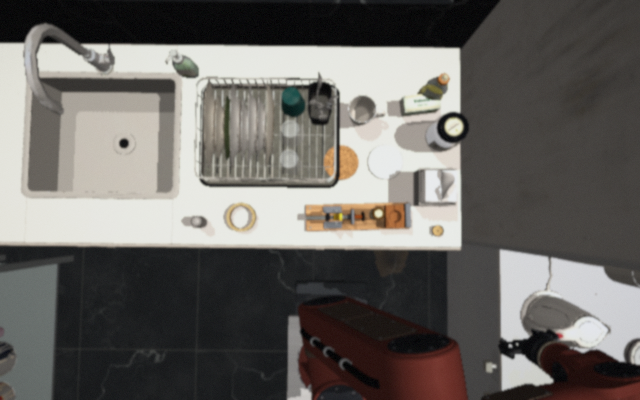

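View pics/side0.png

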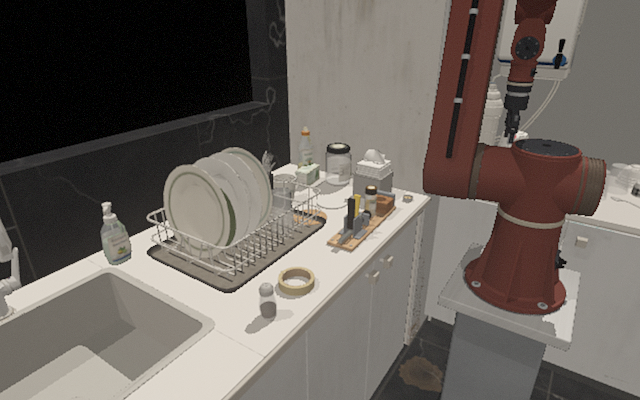

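View pics/wrist0.png

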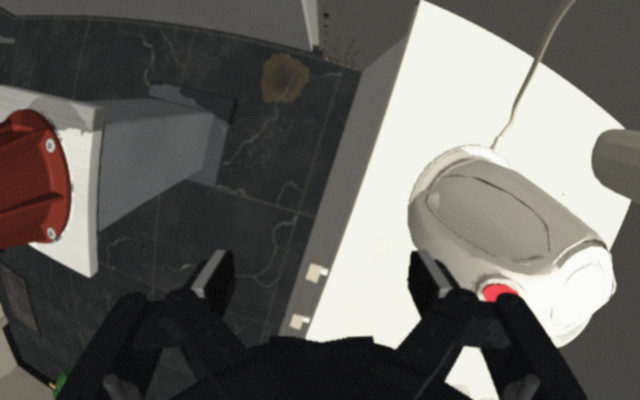

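```bash
cat > h.py <<'E'
import numpy as np,cv2
from scipy.spatial.transform import Rotation as R
from station import arm,cams
def ext(n):
    p=cams.camera_params(n);Rm=cv2.Rodrigues(p['rvec'])[0];return p['camera_matrix'],Rm,p['tvec']
def plane(n,uv,z):
    K,Rm,t=ext(n);c=-Rm.T@t;d=Rm.T@np.linalg.inv(K)@np.array([uv[0],uv[1],1.])
    return c+d*(z-c[2])/d[2]
def proj(n,P):
    K,Rm,t=ext(n);q=K@(Rm@np.array(P)+t);return q[:2]/q[2]
def tri(u1,u2):
    rs=[]
    A=np.zeros((3,3));b=np.zeros(3)
    for n,uv in(('top',u1),('side',u2)):
        K,Rm,t=ext(n);c=-Rm.T@t;d=Rm.T@np.linalg.inv(K)@np.array([uv[0],uv[1],1.]);d/=np.linalg.norm(d)
        M=np.eye(3)-np.outer(d,d);A+=M;b+=M@c
    return np.linalg.solve(A,b)
def wray(uv,s):
    p=cams.camera_params('wrist');K=p['camera_matrix'];T=p['tool_from_camera']
    a=np.array([(uv[0]-K[0,2])/K[0,0],(uv[1]-K[1,2])/K[1,1]]);r=np.hypot(*a)
    d=np.array([*(a/max(r,1e-9)*np.sin(r)),np.cos(r)])
    Rt=R.from_euler('xyz',s['eef_rot']).as_matrix()
    return np.array(s['eef_pos'])+Rt@T[:3,3],Rt@T[:3,:3]@d
def wplane(uv,s,z):
    c,d=wray(uv,s);return c+d*(z-c[2])/d[2]
def wproj(P,s):
    p=cams.camera_params('wrist');K=p['camera_matrix'];T=p['tool_from_camera']
    Rt=R.from_euler('xyz',s['eef_rot']).as_matrix()
    q=T[:3,:3].T@(Rt.T@(np.array(P)-s['eef_pos'])-T[:3,3])
    th=np.arctan2(np.hypot(q[0],q[1]),q[2]);u=q[:2]/max(np.hypot(q[0],q[1]),1e-9)*th
    return u*K[0,0]+K[:2,2]
def crop(img,x0,y0,x1,y1,k,fn):
    cv2.imwrite(fn,cv2.resize(img[y0:y1,x0:x1],None,fx=k,fy=k,interpolation=cv2.INTER_CUBIC))
E
python3 - <<'E'
from h import *
t=cv2.imread('pics/top0.png');s=cv2.imread('pics/side0.png')
crop(t,290,140,420,240,6,'pics/t1.png')
crop(s,320,175,420,255,7,'pics/s1.png')
for uv in [(323,162),(357,162),(341,147),(341,178)]:print(plane('top',uv,0.006))
print(plane('top',(410,204),.012),plane('top',(410,228),.012),plane('top',(305,231),.012))
E
```

```text
[0.672376   0.04472274 0.006     ]
[ 0.67362453 -0.07154432  0.006     ]
[ 0.72473581 -0.01640536  0.006     ]
[ 0.61810827 -0.017279    0.006     ]
[ 0.53158227 -0.25151198  0.012     ] [ 0.45045691 -0.25146975  0.012     ] [0.43657995 0.10305195 0.012     ]
```

View pics/t1.png

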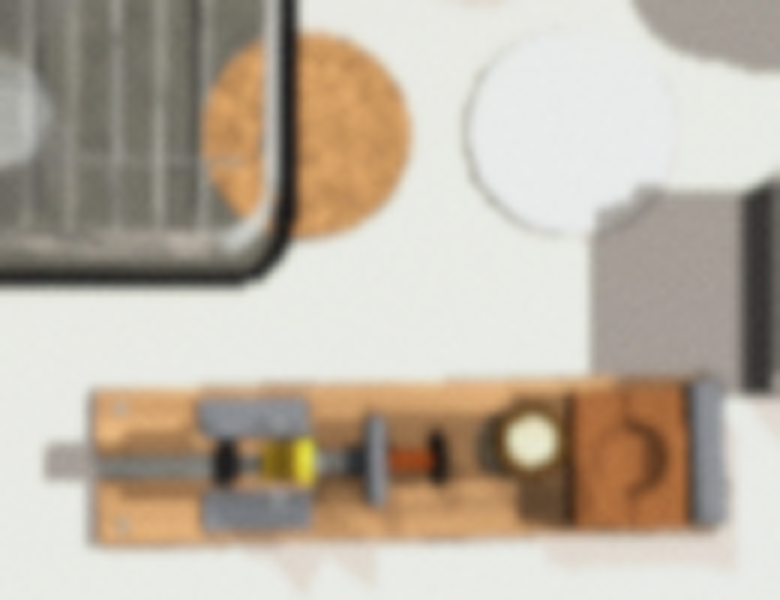

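View pics/s1.png

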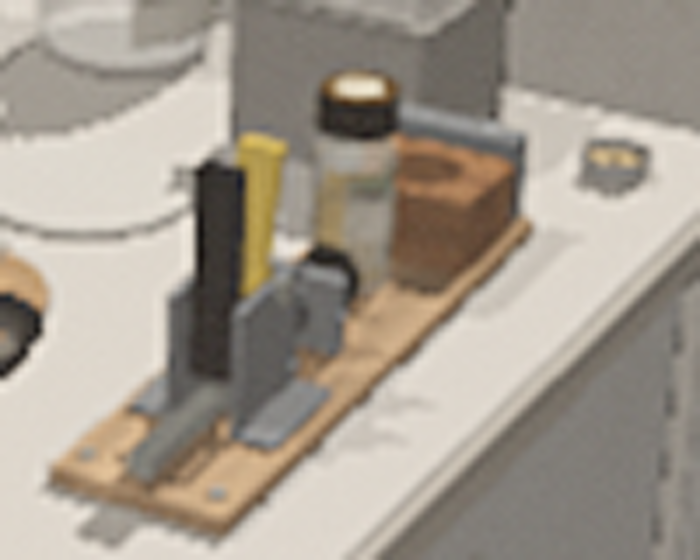

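```bash
cat >> h.py <<'E'
def plan(goal,yaw,n,s=None,Rot=None):
    """rows from the measured pose to goal, tool down; shift in axes at row start"""
    s=s or arm.observe();p=np.array(s['eef_pos']);Rc=R.from_euler('xyz',s['eef_rot'])
    Rg=R.from_euler('xyz',[np.pi,0,yaw]);w=(Rc.inv()*Rg).as_rotvec()
    d=(np.array(goal)-p)/n
    for i in range(n):
        Ri=Rc*R.from_rotvec(w*i/n)
        print(np.round(Ri.inv().apply(d)*100,2),np.round(w/n,3))
E
python3 - <<'E'
from h import *
for n in('top','side'):
    K,Rm,t=ext(n);print(-Rm.T@t)
plan([.44,-.13,.36],np.pi/2,10)
E
```

```text
[0.47099124 0.04852616 1.48670537]
[-0.06381677  1.02351478  0.65837033]
[ 3.83 -2.72 -1.29] [-0.    -0.    -0.127]
[ 4.14 -2.21 -1.29] [-0.    -0.    -0.127]
[ 4.39 -1.67 -1.29] [-0.    -0.    -0.127]
[ 4.56 -1.09 -1.29] [-0.    -0.    -0.127]
[ 4.67 -0.51 -1.29] [-0.    -0.    -0.127]
[ 4.69  0.09 -1.29] [-0.    -0.    -0.127]
[ 4.64  0.69 -1.29] [-0.    -0.    -0.127]
[ 4.52  1.27 -1.29] [-0.    -0.    -0.127]
[ 4.32  1.84 -1.29] [-0.    -0.    -0.127]
[ 4.05  2.37 -1.29] [-0.    -0.    -0.127]
```

>>> {"op": "drive_tool", "data": {"increments": [{"dx":3.83,"dy":-2.72,"dz":-1.3,"wz":-0.127,"claw":1},{"dx":4.14,"dy":-2.21,"dz":-1.3,"wz":-0.127},{"dx":4.39,"dy":-1.67,"dz":-1.3,"wz":-0.127},{"dx":4.56,"dy":-1.09,"dz":-1.3,"wz":-0.127},{"dx":4.67,"dy":-0.51,"dz":-1.3,"wz":-0.127},{"dx":4.69,"dy":0.09,"dz":-1.3,"wz":-0.127},{"dx":4.64,"dy":0.69,"dz":-1.3,"wz":-0.127},{"dx":4.52,"dy":1.27,"dz":-1.3,"wz":-0.127},{"dx":4.32,"dy":1.84,"dz":-1.3,"wz":-0.127},{"dx":4.05,"dy":2.37,"dz":-1.3,"wz":-0.127}]}}

```text
$.increments[0]: bad value
```

```bash
python3 - <<'E'
from h import *
s=arm.observe();print(s['t'],s['eef_pos'],s['eef_rot'],s['q'],s['joint_velocities'])
im=cams.grab_frame('wrist');cv2.imwrite('pics/w1.png',im)
E
```

```text
0.15 [ 0.15350544 -0.50172032  0.2308624 ] [-3.14060291e+00 -1.43565814e-04  2.96799035e-01] [-1.41327857e+00  2.91170499e-01 -1.53930526e-01  1.12669539e+00
  4.76777077e-06  1.43151497e+00] [ 0.00039241 -0.00242685  0.00145512  0.00060974 -0.00184471  0.00116358]
```

View pics/w1.png

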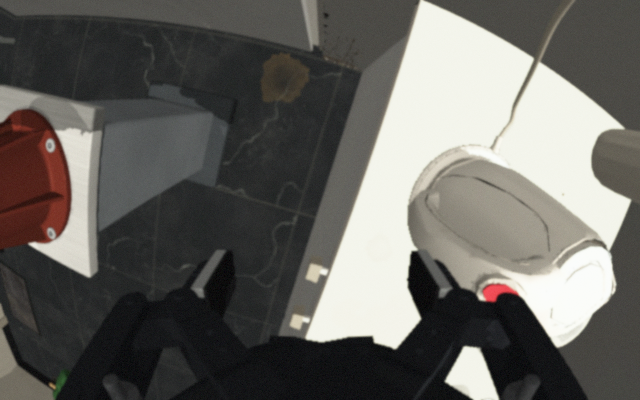

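>>> {"op": "drive_tool", "data": {"increments": [{"dx":3.83,"dy":-2.72,"dz":-1.3,"wx":0,"wy":0,"wz":-0.127,"claw":1.0},{"dx":4.14,"dy":-2.21,"dz":-1.3,"wx":0,"wy":0,"wz":-0.127,"claw":1.0},{"dx":4.39,"dy":-1.67,"dz":-1.3,"wx":0,"wy":0,"wz":-0.127,"claw":1.0},{"dx":4.56,"dy":-1.09,"dz":-1.3,"wx":0,"wy":0,"wz":-0.127,"claw":1.0},{"dx":4.67,"dy":-0.51,"dz":-1.3,"wx":0,"wy":0,"wz":-0.127,"claw":1.0},{"dx":4.69,"dy":0.09,"dz":-1.3,"wx":0,"wy":0,"wz":-0.127,"claw":1.0},{"dx":4.64,"dy":0.69,"dz":-1.3,"wx":0,"wy":0,"wz":-0.127,"claw":1.0},{"dx":4.52,"dy":1.27,"dz":-1.3,"wx":0,"wy":0,"wz":-0.127,"claw":1.0},{"dx":4.32,"dy":1.84,"dz":-1.3,"wx":0,"wy":0,"wz":-0.127,"claw":1.0},{"dx":4.05,"dy":2.37,"dz":-1.3,"wx":0,"wy":0,"wz":-0.127,"claw":1.0}]}}

```text
t: 1.2
eef_pos: [0.4415, -0.1289, 0.3619]
eef_rot: [3.141, 0.0, 1.572]
contact_force: [0.5, -1.6, 0.9]
grip_width: 0.0855
```

```bash
python3 - <<'E'
from h import *
s=arm.observe();print(s['t'],s['eef_pos'],s['eef_rot'],s['q'],s['joint_velocities'])
im=cams.grab_frame('wrist');cv2.imwrite('pics/w2.png',im)
E
```

```text
1.2 [ 0.44148877 -0.12887708  0.36194571] [3.14125777e+00 2.11152176e-04 1.57207751e+00] [-4.43168420e-01  1.25654917e-01 -2.40060523e-02  1.42074222e+00
 -4.66527394e-05  1.12634668e+00] [ 1.03227429  0.30953111  0.6835634   0.37029569 -0.00108961 -0.23515304]
```

View pics/w2.png

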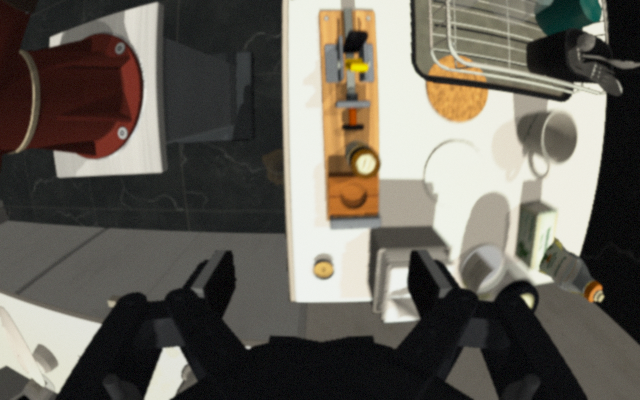

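```bash
python3 - <<'E'
from h import *
s=arm.observe();print(s['t'],s['eef_pos'],s['eef_rot'],s['q'],s['joint_velocities'])
im=cams.grab_frame('wrist');cv2.imwrite('pics/w3.png',im)
crop(im,280,0,500,250,3,'pics/w3c.png');crop(im,310,0,390,230,2.6,'pics/w3d.png')
import json;json.dump({k:np.array(s[k]).tolist() for k in('eef_pos','eef_rot')},open('s3.json','w'))
E
```

```text
1.25 [ 0.44513429 -0.12423805  0.36355987] [ 3.13729594e+00 -1.69566750e-03  1.58390833e+00] [-0.4329825   0.12738106 -0.017867    1.42240361  0.00338351  1.12471078] [-0.10910748 -0.02899785 -0.07201912 -0.04853496 -0.01641282  0.03975708]
```

View pics/w3c.png

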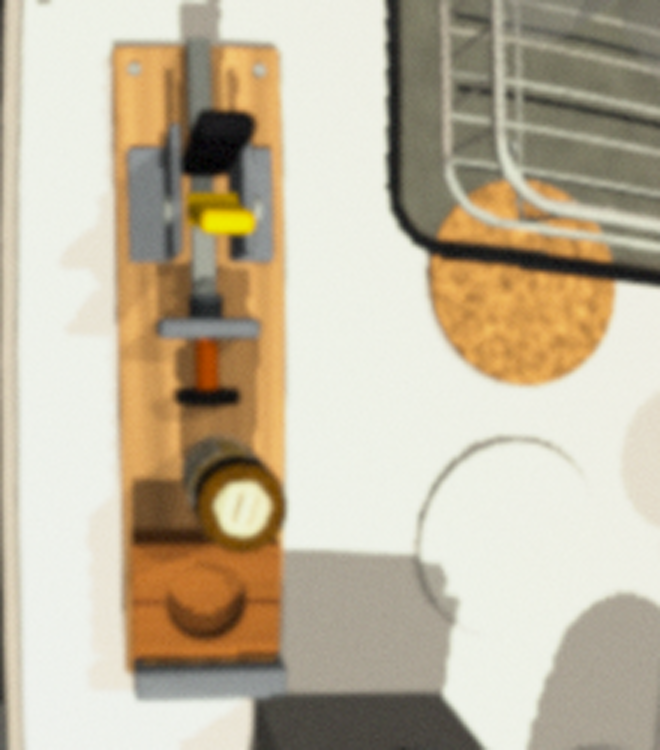

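```bash
python3 - <<'E'
from h import *
import json;s=json.load(open('s3.json'))
W=lambda c,z:np.round(wplane((c[0]/3+280,c[1]/3),s,z),4)
T=lambda c,z:np.round(plane('top',(c[0]/6+290,c[1]/6+140),z),4)
print('plank TL,TR,',W((112,45),.012),W((280,43),.012),'BL stop',W((137,695),.012),W((128,660),.012))
print('plank top cam',T((92,388),.012),T((92,545),.012),T((545,380),.012),T((545,540),.012))
print('stop top L/R',W((134,662),.062),W((284,660),.062),'topcam',T((695,378),.062),T((692,525),.062))
print('cap',W((242,508),.117),'top',T((532,441),.117))
print('handle top',W((232,128),.14),T((229,462),.14))
print('trig top',W((228,222),.137),T((302,462),.137))
print('jaw plate top edge ends front',W((160,322),.055),W((260,328),.055),T((382,415),.055),T((382,505),.055))
print('pad top edge front',W((208,402),.05),T((445,460),.05))
print('holder front edge top',W((132,543),.052),W((282,543),.052),T((573,388),.052),T((573,523),.052))
print('holder back edge',W((134,660),.052),)
print('mat',W((430,282),.006),W((614,282),.006),W((521,383),.006),T((411,135),.006),T((307,240),.006),T((307,32),.006),T((203,135),.006))
print('rim',W((430,245),.02),W((600,268),.02),T((290,200),.02),T((290,100),.02), W((600,268),.04),T((290,100),.04))
E
```

```text
plank TL,TR, [0.4381 0.1016 0.012 ] [0.527 0.107 0.012] BL stop [ 0.4571 -0.2596  0.012 ] [ 0.4516 -0.2381  0.012 ]
plank top cam [0.5255 0.1031 0.012 ] [0.4372 0.1019 0.012 ] [ 0.5328 -0.1527  0.012 ] [ 0.4427 -0.153   0.012 ]
stop top L/R [ 0.4539 -0.2201  0.062 ] [ 0.5314 -0.2184  0.062 ] topcam [ 0.5327 -0.2277  0.062 ] [ 0.4526 -0.2261  0.062 ]
cap [ 0.4977 -0.128   0.117 ] top [ 0.4963 -0.1316  0.117 ]
handle top [0.4866 0.029  0.14  ] [0.4834 0.0273 0.14  ]
trig top [ 0.4859 -0.009   0.137 ] [ 0.4839 -0.0104  0.137 ]
jaw plate top edge ends front [ 0.4636 -0.0497  0.055 ] [ 0.5119 -0.0511  0.055 ] [ 0.5108 -0.0576  0.055 ] [ 0.4616 -0.0579  0.055 ]
pad top edge front [ 0.4881 -0.0886  0.05  ] [ 0.4866 -0.0927  0.05  ]
holder front edge top [ 0.4519 -0.16    0.052 ] [ 0.5281 -0.1588  0.052 ] [ 0.5269 -0.1626  0.052 ] [ 0.4529 -0.1628  0.052 ]
holder back edge [ 0.4541 -0.2228  0.052 ]
mat [ 0.614  -0.0198  0.006 ] [ 0.7315 -0.0072  0.006 ] [ 0.673  -0.0723  0.006 ] [ 0.672  -0.0767  0.006 ] [ 0.6113 -0.0179  0.006 ] [ 0.7305 -0.0169  0.006 ] [0.6707 0.0419 0.006 ]
rim [ 6.086e-01 -5.000e-04  2.000e-02] [ 0.7136 -0.0015  0.02  ] [ 0.6325 -0.0075  0.02  ] [ 0.6892 -0.007   0.02  ] [ 0.7025 -0.0035  0.04  ] [ 0.6862 -0.0063  0.04  ]
```

```bash
python3 - <<'E'
import cv2
from h import *
crop(cv2.imread('pics/side0.png'),230,160,350,260,6,'pics/s2.png')
E
```

```text
(no output)
```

View pics/s2.png

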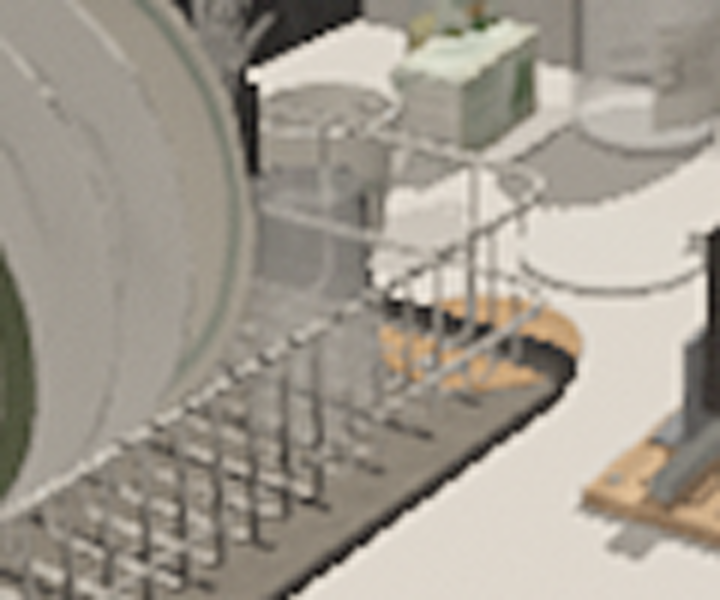

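```bash
python3 - <<'E'
from h import *
print(tri((331,180),(319,191)),tri((332,182),(319,191)))
s=arm.observe();print(s['eef_pos'],s['eef_rot'])
plan([.497,-.1295,.17],1.6,4)
E
```

```text
[0.6034935  0.02208924 0.12948573] [0.6001909  0.02076992 0.12958351]
[ 0.44353858 -0.12685986  0.36254544] [ 3.13885586e+00 -3.37057323e-04  1.57691297e+00]
[-0.08  1.32  4.82] [ 0.001 -0.    -0.006]
[-0.08  1.33  4.82] [ 0.001 -0.    -0.006]
[-0.09  1.33  4.82] [ 0.001 -0.    -0.006]
[-0.1   1.33  4.81] [ 0.001 -0.    -0.006]
```

>>> {"op": "drive_tool", "data": {"increments": [{"dx":-0.1,"dy":1.35,"dz":4.6,"wx":0,"wy":0,"wz":-0.006,"claw":1.0},{"dx":-0.1,"dy":1.35,"dz":4.6,"wx":0,"wy":0,"wz":-0.006,"claw":1.0},{"dx":-0.1,"dy":1.35,"dz":4.6,"wx":0,"wy":0,"wz":-0.006,"claw":1.0},{"dx":-0.1,"dy":1.35,"dz":4.6,"wx":0,"wy":0,"wz":-0.006,"claw":1.0},{"dx":0,"dy":0,"dz":0,"wx":0,"wy":0,"wz":0,"claw":1.0},{"dx":0,"dy":0,"dz":0,"wx":0,"wy":0,"wz":0,"claw":1.0}]}}

```text
t: 1.9
eef_pos: [0.4939, -0.1346, 0.1774]
eef_rot: [-3.14, -0.001, 1.59]
contact_force: [-0.4, -0.1, 0.5]
grip_width: 0.0855
```

```bash
python3 - <<'E'
from h import *
s=arm.observe();print(s['t'],s['eef_pos'],s['eef_rot'])
im=cams.grab_frame('wrist');cv2.imwrite('pics/w4.png',im)
print(wproj([.497,-.1295,.117],s))
plan([.497,-.1295,.065],1.6,4)
E
```

```text
1.9 [ 0.49386577 -0.13461331  0.17741406] [-3.13958344e+00 -7.14766147e-04  1.59000902e+00]
[325.31769325 209.18615881]
[0.14 0.06 2.84] [ 0.     0.    -0.003]
[0.14 0.06 2.84] [ 0.     0.    -0.003]
[0.14 0.06 2.84] [ 0.     0.    -0.003]
[0.14 0.06 2.84] [ 0.     0.    -0.003]
```

View pics/w4.png

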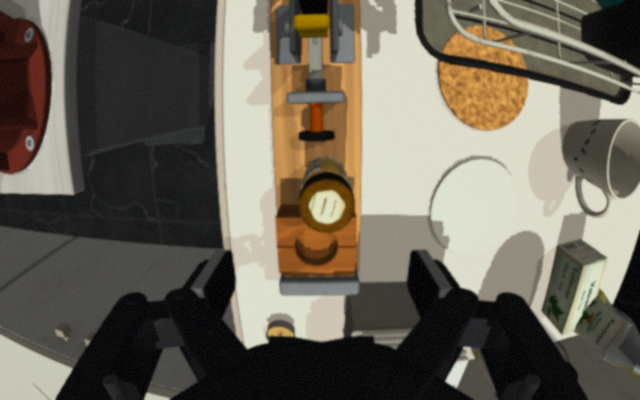

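>>> {"op": "drive_tool", "data": {"increments": [{"dx":0.3,"dy":0.15,"dz":2.8,"wx":0,"wy":0,"wz":-0.003,"claw":1.0},{"dx":0.3,"dy":0.15,"dz":2.8,"wx":0,"wy":0,"wz":-0.003,"claw":1.0},{"dx":0.1,"dy":0.1,"dz":2.8,"wx":0,"wy":0,"wz":-0.003,"claw":1.0},{"dx":0,"dy":0,"dz":2.8,"wx":0,"wy":0,"wz":0,"claw":1.0},{"dx":0,"dy":0,"dz":0,"wx":0,"wy":0,"wz":0,"claw":1.0},{"dx":0,"dy":0,"dz":0,"wx":0,"wy":0,"wz":0,"claw":1.0}]}}

```text
t: 2.55
eef_pos: [0.4995, -0.128, 0.0674]
eef_rot: [3.14, 0.001, 1.599]
contact_force: [0.8, -0.2, 1.3]
grip_width: 0.0853
```

```bash
python3 - <<'E'
from h import *
s=arm.observe();print(s['t'],s['eef_pos'],s['eef_rot'])
im=cams.grab_frame('wrist');cv2.imwrite('pics/w5.png',im)
print(wproj([.498,-.1275,.117],s))
E
```

```text
2.55 [ 0.499488   -0.12801779  0.06742791] [3.13963315e+00 9.10232885e-04 1.59936894e+00]
[316.40102925 315.7317672 ]
```

View pics/w5.png

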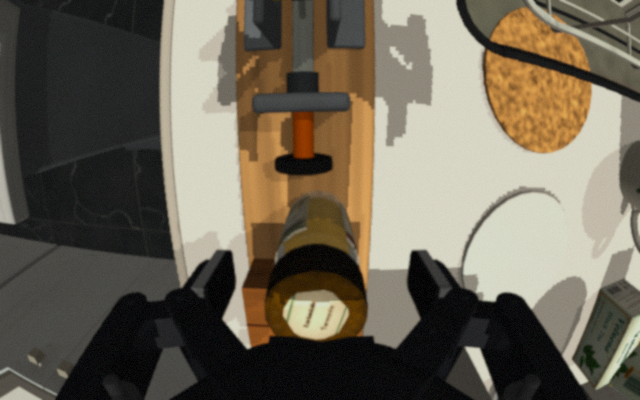

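Jar's cap sits at (316,315), between the fingers, as predicted. Close gently.

>>> {"op": "drive_tool", "data": {"increments": [{"dx":0,"dy":0,"dz":0,"wx":0,"wy":0,"wz":0,"claw":0.35},{"dx":0,"dy":0,"dz":0,"wx":0,"wy":0,"wz":0,"claw":0.35},{"dx":0,"dy":0,"dz":0,"wx":0,"wy":0,"wz":0,"claw":0.35},{"dx":0,"dy":0,"dz":0,"wx":0,"wy":0,"wz":0,"claw":0.35},{"dx":0,"dy":0,"dz":0,"wx":0,"wy":0,"wz":0,"claw":0.35}], "force": 30}}

```text
t: 3.1
eef_pos: [0.499, -0.1276, 0.066]
eef_rot: [3.141, 0.001, 1.6]
contact_force: [-1.4, 0.4, 7.3]
grip_width: 0.0401
```

>>> {"op": "drive_tool", "data": {"increments": [{"dx":0,"dy":0,"dz":-1,"wx":0,"wy":0,"wz":0,"claw":0.35},{"dx":0,"dy":0,"dz":-2,"wx":0,"wy":0,"wz":0,"claw":0.35},{"dx":0,"dy":0,"dz":-3,"wx":0,"wy":0,"wz":0,"claw":0.35},{"dx":0,"dy":0,"dz":-2,"wx":0,"wy":0,"wz":0,"claw":0.35},{"dx":0,"dy":0,"dz":0,"wx":0,"wy":0,"wz":0,"claw":0.35},{"dx":0,"dy":0,"dz":0,"wx":0,"wy":0,"wz":0,"claw":0.35}]}}

```text
t: 3.7
eef_pos: [0.4986, -0.1274, 0.1455]
eef_rot: [3.141, 0.0, 1.6]
contact_force: [-0.6, 0.2, -0.4]
grip_width: 0.0401
```

```bash
python3 - <<'E'
from h import *
im=cams.grab_frame('side');crop(im,300,120,440,250,5,'pics/s6.png')
s=arm.observe();print(s['t'],s['eef_pos'],s['eef_rot'],s['contact_force'])
plan([.671,-.0415,s['eef_pos'][2]],1.6,7)
E
```

```text
3.75 [ 0.49813588 -0.12721648  0.14486104] [-3.14091046e+00 -3.20749796e-04  1.59978138e+00] [-0.40234817  0.26221191 -2.03417103]
[ 1.15  2.5  -0.  ] [-0. -0. -0.]
[ 1.15  2.5  -0.  ] [-0. -0. -0.]
[ 1.15  2.5  -0.  ] [-0. -0. -0.]
[ 1.15  2.5  -0.  ] [-0. -0. -0.]
[ 1.15  2.5  -0.  ] [-0. -0. -0.]
[ 1.15  2.5  -0.  ] [-0. -0. -0.]
[ 1.15  2.5  -0.  ] [-0. -0. -0.]
```

View pics/s6.png

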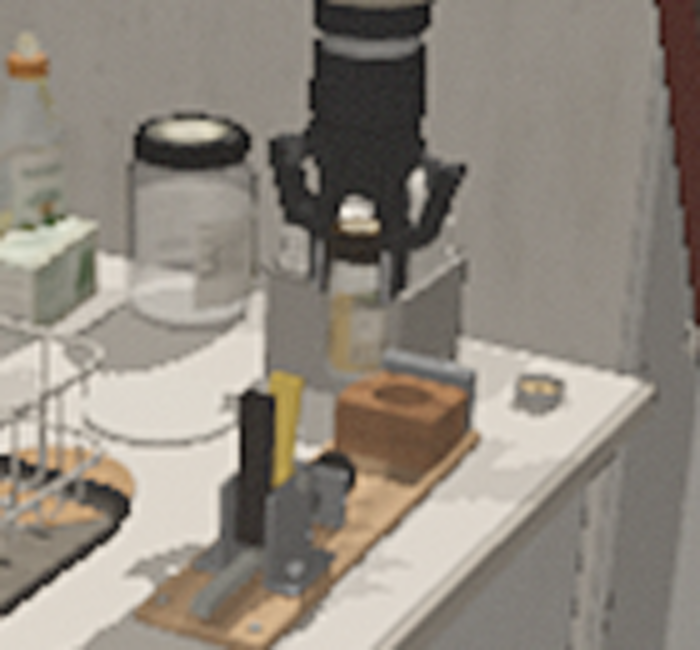

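>>> {"op": "drive_tool", "data": {"increments": [{"dx":0.6,"dy":1.3,"dz":0,"wx":0,"wy":0,"wz":0,"claw":0.35},{"dx":1.2,"dy":2.6,"dz":0,"wx":0,"wy":0,"wz":0,"claw":0.35},{"dx":1.4,"dy":3.1,"dz":0,"wx":0,"wy":0,"wz":0,"claw":0.35},{"dx":1.4,"dy":3.1,"dz":0,"wx":0,"wy":0,"wz":0,"claw":0.35},{"dx":1.4,"dy":3.1,"dz":0,"wx":0,"wy":0,"wz":0,"claw":0.35},{"dx":1.3,"dy":2.8,"dz":0,"wx":0,"wy":0,"wz":0,"claw":0.35},{"dx":0.7,"dy":1.5,"dz":0,"wx":0,"wy":0,"wz":0,"claw":0.35},{"dx":0,"dy":0,"dz":0,"wx":0,"wy":0,"wz":0,"claw":0.35},{"dx":0,"dy":0,"dz":0,"wx":0,"wy":0,"wz":0,"claw":0.35}]}}

```text
t: 4.65
eef_pos: [0.6706, -0.0418, 0.1438]
eef_rot: [-3.139, -0.0, 1.6]
contact_force: [-0.6, 0.0, -2.0]
grip_width: 0.04
```

```bash
python3 - <<'E'
from h import *
s=arm.observe();print(s['t'],s['eef_pos'],s['eef_rot'])
im=cams.grab_frame('wrist');
for P in([.671,-.0175,.006],[.671,-.0415,.039]):
  p=wproj(P,s);print(p);cv2.circle(im,tuple(int(v) for v in p),3,(255,0,0),-1)
for a in np.linspace(0,6.28,40):
  p=wproj([.671+.06*np.cos(a),-.0175+.06*np.sin(a),.006],s);cv2.circle(im,tuple(int(v) for v in p),1,(255,0,255),-1)
cv2.imwrite('pics/w7.png',im)
plan([.671,-.0415,.0605],1.6,4)
E
```

```text
4.65 [ 0.67063028 -0.04176684  0.14384693] [-3.13931855e+00 -3.37134967e-04  1.60048076e+00]
[322.12331071 161.83838954]
[321.27044225 197.27240694]
[0.02 0.02 2.09] [-0. -0. -0.]
[0.02 0.02 2.09] [-0. -0. -0.]
[0.02 0.02 2.09] [-0. -0. -0.]
[0.02 0.02 2.09] [-0. -0. -0.]
```

View pics/w7.png

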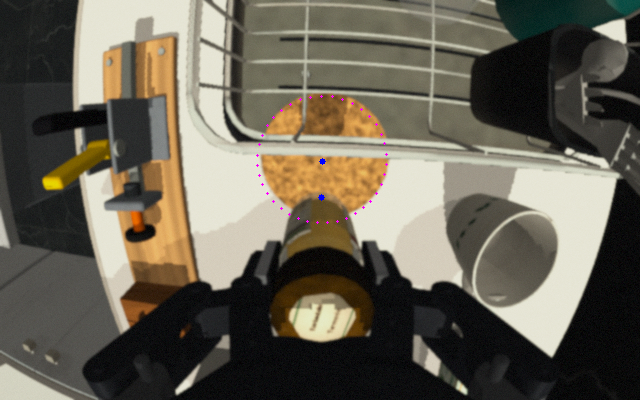

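>>> {"op": "drive_tool", "data": {"increments": [{"dx":0,"dy":0,"dz":2.5,"wx":0,"wy":0,"wz":0,"claw":0.35},{"dx":0,"dy":0,"dz":2.8,"wx":0,"wy":0,"wz":0,"claw":0.35},{"dx":0,"dy":0,"dz":2.0,"wx":0,"wy":0,"wz":0,"claw":0.35},{"dx":0,"dy":0,"dz":0.7,"wx":0,"wy":0,"wz":0,"claw":0.35},{"dx":0,"dy":0,"dz":0,"wx":0,"wy":0,"wz":0,"claw":0.35},{"dx":0,"dy":0,"dz":0.2,"wx":0,"wy":0,"wz":0,"claw":0.35},{"dx":0,"dy":0,"dz":0,"wx":0,"wy":0,"wz":0,"claw":0.35}]}}

```text
t: 5.4
eef_pos: [0.6718, -0.0426, 0.0644]
eef_rot: [3.14, 0.0, 1.6]
contact_force: [-0.2, -0.2, -1.0]
grip_width: 0.04
```

```bash
python3 - <<'E'
from h import *
s=arm.observe();print(s['t'],s['eef_pos'],s['eef_rot'],s['contact_force'])
im=cams.grab_frame('wrist');cv2.imwrite('pics/w8.png',im)
E
```

```text
5.4 [ 0.67183214 -0.04259249  0.06444494] [3.13987636e+00 3.42388206e-04 1.59960367e+00] [-0.18177783 -0.19132964 -1.01384754]
```

View pics/w8.png

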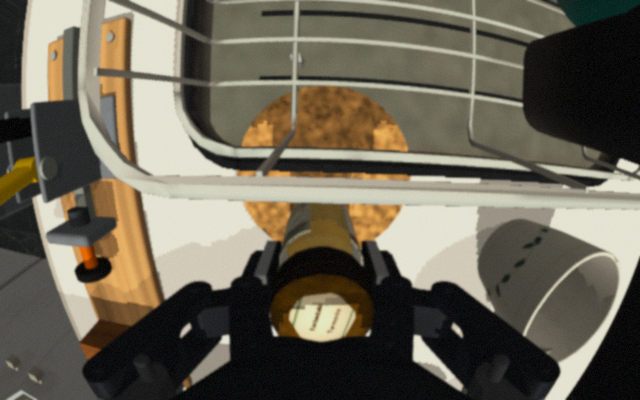

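>>> {"op": "drive_tool", "data": {"increments": [{"dx":0,"dy":0,"dz":0.2,"wx":0,"wy":0,"wz":0,"claw":0.35},{"dx":0,"dy":0,"dz":0.15,"wx":0,"wy":0,"wz":0,"claw":0.35},{"dx":0,"dy":0,"dz":0,"wx":0,"wy":0,"wz":0,"claw":0.35},{"dx":0,"dy":0,"dz":0,"wx":0,"wy":0,"wz":0,"claw":0.35}]}}

```text
t: 5.85
eef_pos: [0.6712, -0.0424, 0.06]
eef_rot: [3.141, 0.0, 1.6]
contact_force: [-1.5, 0.4, 1.6]
grip_width: 0.0406
```

>>> {"op": "drive_tool", "data": {"increments": [{"dx":0,"dy":0,"dz":0,"wx":0,"wy":0,"wz":0,"claw":0.52},{"dx":0,"dy":0,"dz":0,"wx":0,"wy":0,"wz":0,"claw":0.56},{"dx":0,"dy":0,"dz":0,"wx":0,"wy":0,"wz":0,"claw":0.65},{"dx":0,"dy":0,"dz":0,"wx":0,"wy":0,"wz":0,"claw":0.7},{"dx":0,"dy":0,"dz":0,"wx":0,"wy":0,"wz":0,"claw":0.7}]}}

```text
t: 6.35
eef_pos: [0.6712, -0.0423, 0.0598]
eef_rot: [-3.142, -0.0, 1.6]
contact_force: [1.1, 0.1, 0.6]
grip_width: 0.06
```

```bash
python3 - <<'E'
from h import *
s=arm.observe();print(s['t'],s['eef_pos'],s['contact_force'],s['grip_width'])
im=cams.grab_frame('wrist');cv2.imwrite('pics/w9.png',im)
E
```

```text
6.35 [ 0.67117623 -0.04231825  0.05976696] [1.05023511 0.07869397 0.63415795] 0.05995112262574521
```

View pics/w9.png

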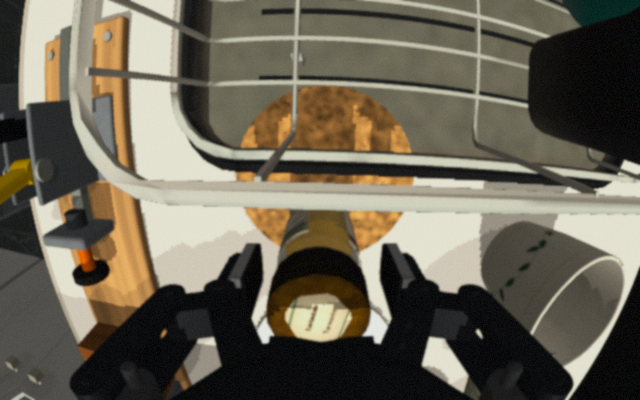

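>>> {"op": "drive_tool", "data": {"increments": [{"dx":0,"dy":0,"dz":-1,"wx":0,"wy":0,"wz":0,"claw":0.7},{"dx":0,"dy":0,"dz":-3,"wx":0,"wy":0,"wz":0,"claw":0.7},{"dx":0,"dy":0,"dz":-4,"wx":0,"wy":0,"wz":0,"claw":0.8},{"dx":0,"dy":0,"dz":-4.5,"wx":0,"wy":0,"wz":0,"claw":1.0},{"dx":0,"dy":0,"dz":-4,"wx":0,"wy":0,"wz":0,"claw":1.0}]}}

```text
t: 6.9
eef_pos: [0.6712, -0.0424, 0.228]
eef_rot: [3.14, 0.0, 1.6]
contact_force: [1.8, -0.7, -0.3]
grip_width: 0.0852
```

```bash
python3 - <<'E'
from h import *
s=arm.observe();print(s['t'],s['eef_pos'],s['contact_force'],s['grip_width'],s['q'])
im=cams.grab_frame('wrist');cv2.imwrite('pics/w10.png',im)
plan([.4844,.021,.23],np.pi+.03,11,s)
E
```

```text
6.9 [ 0.67118772 -0.04235444  0.22795809] [ 1.7561184  -0.66723268 -0.33638532] 0.0852192781095455 [-1.71649007e-01  5.84393280e-01  2.97424700e-01  1.28228799e+00
  3.63710521e-05  1.37013718e+00]
[ 0.62 -1.68 -0.02] [ 0.     0.    -0.143]
[ 0.86 -1.57 -0.02] [ 0.     0.    -0.143]
[ 1.07 -1.44 -0.02] [ 0.     0.    -0.143]
[ 1.27 -1.27 -0.02] [ 0.     0.    -0.143]
[ 1.43 -1.08 -0.02] [ 0.     0.    -0.143]
[ 1.57 -0.86 -0.02] [ 0.     0.    -0.143]
[ 1.68 -0.63 -0.02] [ 0.     0.    -0.143]
[ 1.75 -0.38 -0.02] [ 0.     0.    -0.143]
[ 1.79 -0.13 -0.02] [ 0.     0.    -0.143]
[ 1.79  0.13 -0.02] [ 0.     0.    -0.143]
[ 1.75  0.38 -0.02] [ 0.     0.    -0.143]
```

View pics/w10.png

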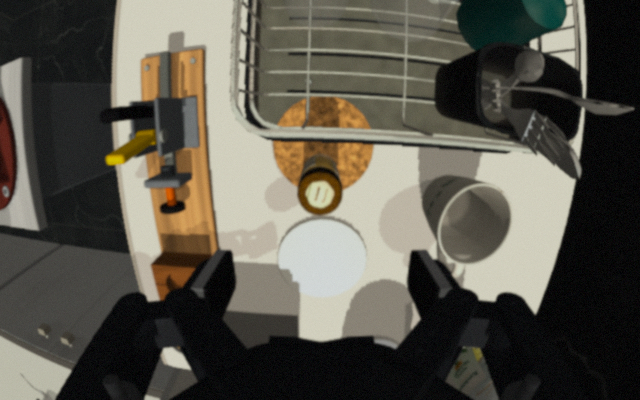

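>>> {"op": "drive_tool", "data": {"increments": [{"dx":0.62,"dy":-1.68,"dz":0,"wx":0,"wy":0,"wz":-0.143,"claw":1.0},{"dx":0.86,"dy":-1.57,"dz":0,"wx":0,"wy":0,"wz":-0.143,"claw":1.0},{"dx":1.07,"dy":-1.44,"dz":0,"wx":0,"wy":0,"wz":-0.143,"claw":1.0},{"dx":1.27,"dy":-1.27,"dz":0,"wx":0,"wy":0,"wz":-0.143,"claw":1.0},{"dx":1.43,"dy":-1.08,"dz":0,"wx":0,"wy":0,"wz":-0.143,"claw":1.0},{"dx":1.57,"dy":-0.86,"dz":0,"wx":0,"wy":0,"wz":-0.143,"claw":1.0},{"dx":1.68,"dy":-0.63,"dz":0,"wx":0,"wy":0,"wz":-0.143,"claw":1.0},{"dx":1.75,"dy":-0.38,"dz":0,"wx":0,"wy":0,"wz":-0.143,"claw":1.0},{"dx":1.79,"dy":-0.13,"dz":0,"wx":0,"wy":0,"wz":-0.143,"claw":1.0},{"dx":1.79,"dy":0.13,"dz":0,"wx":0,"wy":0,"wz":-0.143,"claw":1.0}]}}

```text
t: 7.95
eef_pos: [0.5007, 0.0153, 0.2254]
eef_rot: [3.142, 0.001, 3.036]
contact_force: [-0.2, 0.4, -0.7]
grip_width: 0.0857
```

>>> {"op": "drive_tool", "data": {"increments": [{"dx":1.75,"dy":0.38,"dz":0,"wx":0,"wy":0,"wz":-0.143,"claw":1.0},{"dx":0,"dy":0,"dz":0,"wx":0,"wy":0,"wz":0,"claw":1.0},{"dx":0,"dy":0,"dz":0,"wx":0,"wy":0,"wz":0,"claw":1.0},{"dx":0,"dy":0,"dz":0,"wx":0,"wy":0,"wz":0,"claw":1.0}]}}

```text
t: 8.35
eef_pos: [0.4852, 0.0205, 0.2251]
eef_rot: [-3.141, 0.001, -3.113]
contact_force: [0.0, -0.6, -0.4]
grip_width: 0.0852
```

```bash
cat >> h.py <<'E'
O=np.array([.485,.002,0]);ax=np.array([.03,-1,0])/np.hypot(.03,1);ay=np.array([1,.03,0])/np.hypot(.03,1)
def C(x,y,z):return O+ax*x/1e3+ay*y/1e3+np.array([0,0,z/1e3])
E
python3 - <<'E'
from h import *
s=arm.observe();print(s['t'],s['eef_pos'],s['eef_rot'],s['q'])
im=cams.grab_frame('wrist');cv2.imwrite('pics/w11r.png',im)
for P in[(-33,12,140),(-33,-12,140),(-21,12,140),(-21,-12,140),(-19,0,122),(228,-40,62),(228,40,62),(-100,-45,12),(-100,45,12),(250,-45,12)]:
  p=wproj(C(*P),s);cv2.circle(im,tuple(int(round(v)) for v in p),2,(255,0,255),-1)
cv2.imwrite('pics/w11.png',im)
E
```

```text
8.35 [0.48524939 0.02050932 0.22511071] [-3.14139857e+00  1.04781407e-03 -3.11322422e+00] [-1.08393693e-01  2.19192213e-01 -2.66337934e-01  1.08420169e+00
 -4.94123309e-05 -1.36762048e-01]
```

View pics/w11.png

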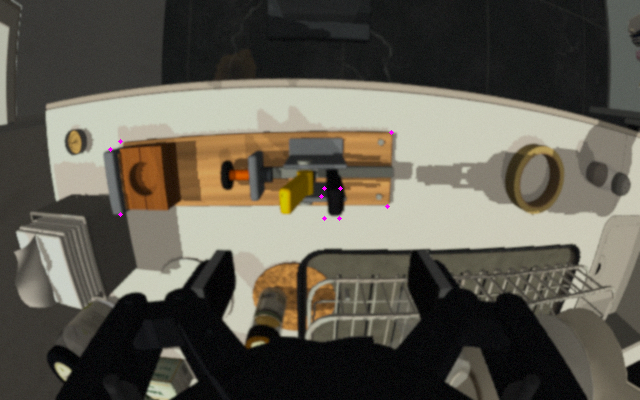

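```bash
python3 - <<'E'
from h import *
im=cv2.imread('pics/w11.png');crop(im,265,120,400,230,5.5,'pics/w11a.png');crop(im,95,125,280,225,4.2,'pics/w11b.png')
E
```

```text
(no output)
```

View pics/w11a.png

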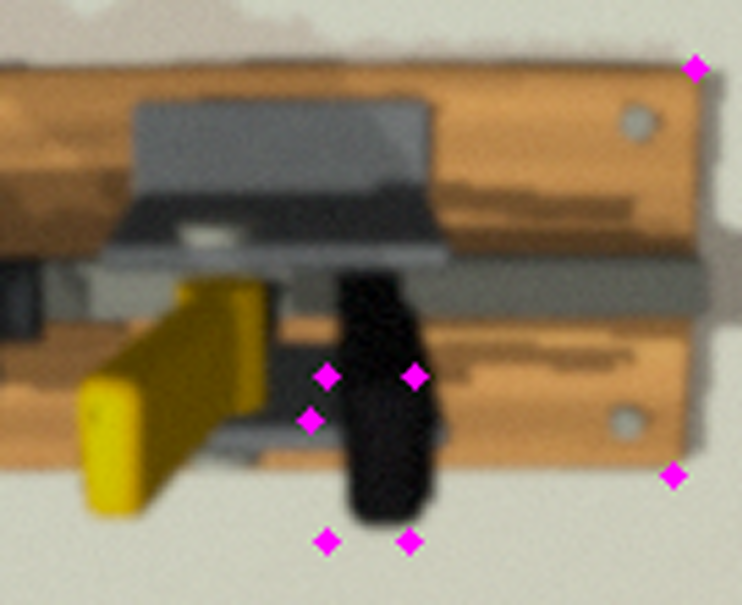

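View pics/w11b.png

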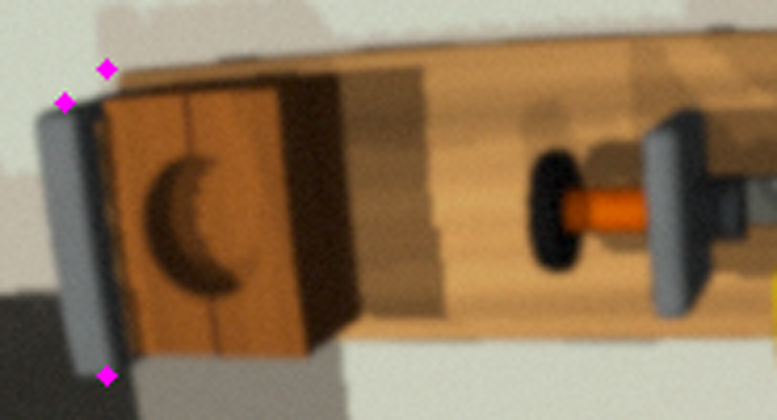

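>>> {"op": "drive_tool", "data": {"increments": [{"dx":0.1,"dy":0.2,"dz":2.0,"wx":0,"wy":0,"wz":0,"claw":1.0},{"dx":0,"dy":0,"dz":3.0,"wx":0,"wy":0,"wz":0,"claw":1.0},{"dx":0,"dy":0,"dz":3.0,"wx":0,"wy":0,"wz":0,"claw":1.0},{"dx":0,"dy":0,"dz":2.5,"wx":0,"wy":0,"wz":0,"claw":1.0},{"dx":0,"dy":0,"dz":1.6,"wx":0,"wy":0,"wz":0,"claw":0.8},{"dx":0,"dy":0,"dz":0,"wx":0,"wy":0,"wz":0,"claw":0.7},{"dx":0,"dy":0,"dz":0,"wx":0,"wy":0,"wz":0,"claw":0.65},{"dx":0,"dy":0,"dz":0,"wx":0,"wy":0,"wz":0,"claw":0.65}]}}

```text
t: 9.2
eef_pos: [0.4831, 0.0215, 0.1036]
eef_rot: [-3.14, -0.002, -3.113]
contact_force: [-1.6, -7.2, -3.3]
grip_width: 0.0557
```

```bash
python3 - <<'E'
from h import *
s=arm.observe();print(s['t'],s['eef_pos'],s['eef_rot'],s['contact_force'],s['grip_width'])
im=cams.grab_frame('wrist');cv2.imwrite('pics/w12.png',im)
im=cams.grab_frame('side');crop(im,320,140,430,250,6,'pics/s12.png')
E
```

```text
9.2 [0.48305027 0.02152    0.10362548] [-3.13958217e+00 -1.79102034e-03 -3.11272070e+00] [-1.64084119 -7.24805751 -3.26739366] 0.05567301071844021
```

View pics/w12.png

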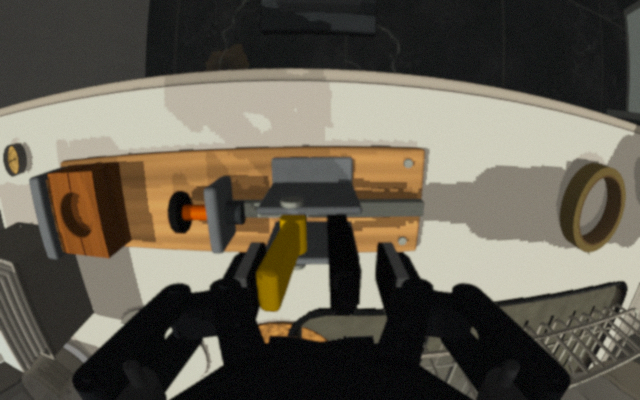

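View pics/s12.png

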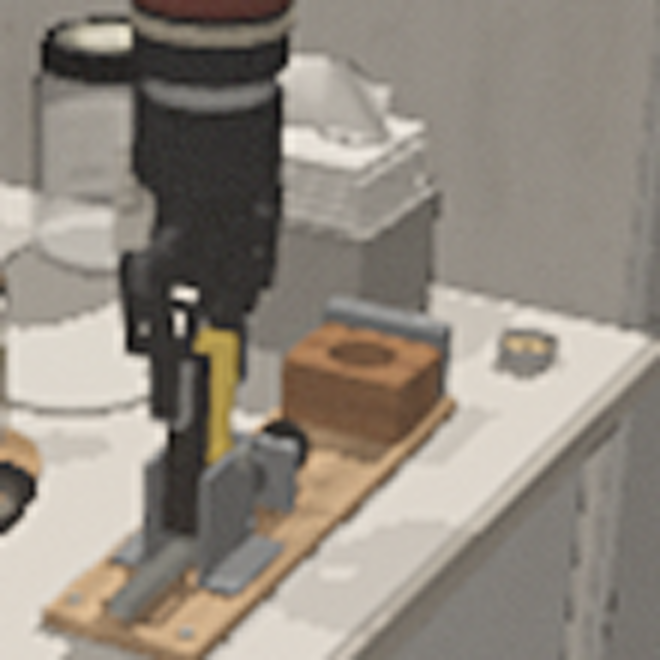

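>>> {"op": "drive_tool", "data": {"increments": [{"dx":0,"dy":0,"dz":0,"wx":0,"wy":0,"wz":0,"claw":0.25},{"dx":0,"dy":0,"dz":0,"wx":0,"wy":0,"wz":0,"claw":0.25},{"dx":0,"dy":0,"dz":0,"wx":0,"wy":0,"wz":0,"claw":0.25},{"dx":0,"dy":0,"dz":0,"wx":0,"wy":0,"wz":0,"claw":0.25},{"dx":0,"dy":0,"dz":0,"wx":0,"wy":0,"wz":0,"claw":0.25}], "force": 30}}

```text
t: 9.8
eef_pos: [0.4845, 0.0223, 0.1051]
eef_rot: [-3.141, 0.002, -3.112]
contact_force: [-2.5, 1.4, 9.7]
grip_width: 0.0295
```

```bash
python3 - <<'E'
from h import *
s=arm.observe();print(s['t'],s['eef_pos'],s['eef_rot'],s['contact_force'],s['grip_width'])
im=cams.grab_frame('wrist');cv2.imwrite('pics/w13.png',im)
E
```

```text
9.8 [0.4844642  0.02227677 0.10507987] [-3.14056242e+00  1.63581378e-03 -3.11159843e+00] [-2.49431417  1.4055728   9.69699914] 0.029509170179136974
```

View pics/w13.png

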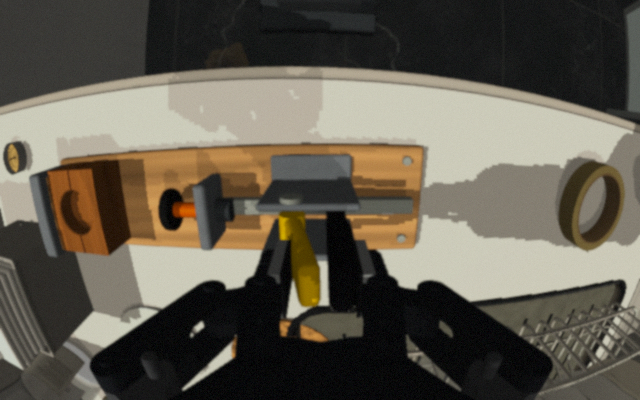

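```bash
cat >> h.py <<'E'
def stem(im,s):
    hsv=cv2.cvtColor(im,cv2.COLOR_BGR2HSV)
    m=((hsv[...,0]<12)|(hsv[...,0]>175))&(hsv[...,1]>215)&(hsv[...,2]>110)
    m=m.astype(np.uint8);m[:150]=0;m[260:]=0;m[:,:100]=0;m[:,300:]=0
    n,l,st,ce=cv2.connectedComponentsWithStats(m)
    if n<2:print('no stem');return
    i=1+np.argmax(st[1:,4]);x,y,w,h,a=st[i]
    e=[]
    for u in(x-.5,x+w-.5):
        P=wplane((u,ce[i][1]),s,.036)-O;e.append(P@ax*1e3)
    print('stem px',x,x+w,round(ce[i][1],1),'clamp x',np.round(e,1),'len',round(e[0]-e[1],1))
E
python3 - <<'E'
from h import *
import json
s=arm.observe()
for f in('w12','w13'):stem(cv2.imread(f'pics/{f}.png'),s)
E
```

```text
stem px 183 190 215.5 clamp x [87.4 81.2] len 6.2
stem px 173 181 208.3 clamp x [95.5 88.3] len 7.3
```

>>> {"op": "drive_tool", "data": {"increments": [{"dx":0,"dy":0,"dz":0,"wx":0,"wy":0,"wz":0,"claw":1.0},{"dx":0,"dy":0,"dz":0,"wx":0,"wy":0,"wz":0,"claw":1.0},{"dx":0,"dy":0,"dz":0,"wx":0,"wy":0,"wz":0,"claw":1.0},{"dx":0,"dy":0,"dz":0,"wx":0,"wy":0,"wz":0,"claw":1.0},{"dx":0,"dy":0,"dz":0,"wx":0,"wy":0,"wz":0,"claw":1.0}]}}

```text
t: 10.35
eef_pos: [0.4833, 0.0229, 0.1038]
eef_rot: [3.141, -0.0, -3.11]
contact_force: [-0.0, -0.4, -0.1]
grip_width: 0.085
```

```bash
python3 - <<'E'
from h import *
s=arm.observe();print(s['t'],s['eef_pos'],s['contact_force'],s['grip_width'])
im=cams.grab_frame('wrist');cv2.imwrite('pics/w14.png',im);stem(im,s)
E
```

```text
10.35 [0.48329406 0.02285735 0.10376371] [-0.01249797 -0.37176381 -0.12186065] 0.08504240780239442
stem px 172 180 214.9 clamp x [95.8 88.6] len 7.3
```

View pics/w14.png

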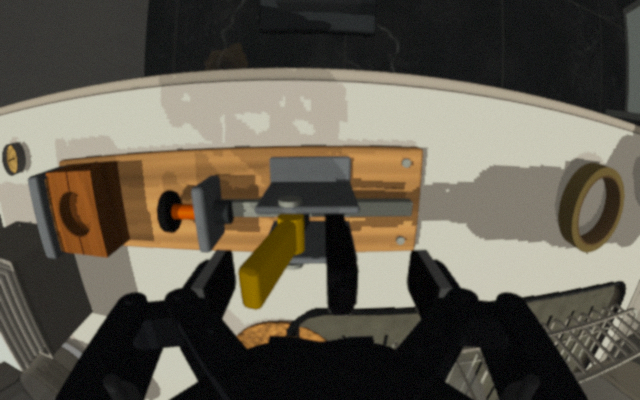

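```bash
python3 - <<'E'
from h import *
im=cv2.imread('pics/w14.png');h=cv2.cvtColor(im,cv2.COLOR_BGR2HSV)
for u in range(158,212,1):print(u,h[212,u],end=' ')
crop(im,120,150,260,260,5.5,'pics/w14c.png')
E
```

```text
158 [ 9 99 36] 159 [42 61 21] 160 [ 0  0 15] 161 [10 43 18] 162 [ 23 102  20] 163 [ 6 75 17] 164 [18 80 16] 165 [ 0 18 14] 166 [15 64  8] 167 [143 146   7] 168 [120  93  11] 169 [  7 164  14] 170 [ 11 236  40] 171 [ 11 252  86] 172 [ 11 255 118] 173 [ 11 255 129] 174 [ 11 255 129] 175 [ 12 255 132] 176 [ 12 255 142] 177 [ 13 255 160] 178 [ 14 255 189] 179 [ 14 255 202] 180 [ 14 255 205] 181 [ 14 255 208] 182 [ 14 255 204] 183 [ 14 255 204] 184 [ 14 255 206] 185 [ 14 255 207] 186 [ 14 255 206] 187 [ 14 255 206] 188 [ 14 255 207] 189 [ 14 255 204] 190 [ 14 255 205] 191 [ 14 255 204] 192 [ 14 243 198] 193 [ 12 180 177] 194 [ 11  93 145] 195 [ 11  17 120] 196 [ 70   6 119] 197 [  0   0 116] 198 [105  14 113] 199 [ 95  14 112] 200 [ 90   7 109] 201 [ 75   5 102] 202 [90 11 92] 203 [98 13 79] 204 [165   8  67] 205 [130  14  53] 206 [120   6  41] 207 [60 19 40] 208 [30 16 32] 209 [80 23 34] 210 [100  40  38] 211 [165  15  33]
```

View pics/w14c.png

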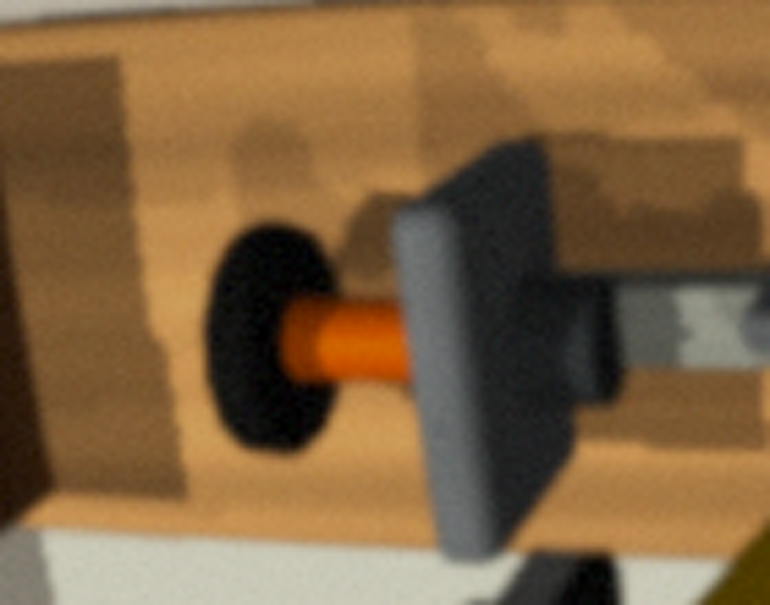

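```bash
cat >> h.py <<'E'
def stem(im,s):
    hsv=cv2.cvtColor(im,cv2.COLOR_BGR2HSV)
    m=(hsv[...,0]>4)&(hsv[...,0]<17)&(hsv[...,1]>205)&(hsv[...,2]>60)
    m=m.astype(np.uint8);m[:185]=0;m[235:]=0;m[:,300:]=0;m[:,:60]=0
    n,l,st,ce=cv2.connectedComponentsWithStats(m)
    ks=[i for i in range(1,n) if st[i,4]>15 and st[i,3]<25]
    for i in ks:
        x,y,w,h,a=st[i];v=ce[i][1]
        a0=(wplane((x-.5,v),s,.036)-O)@ax*1e3;b0=(wplane((x+w-.5,v),s,.055)-O)@ax*1e3
        print('stem px',x,x+w,round(v,1),h,'padback',round(a0,1),'platefront',round(b0,1),'len',round(a0-b0,1))
E
python3 - <<'E'
from h import *
s=arm.observe()
for f in('w12','w13','w14'):stem(cv2.imread(f'pics/{f}.png'),s)
E
```

```text
stem px 182 206 212.3 16 padback 86.5 platefront 58.0 len 28.5
stem px 172 195 209.5 16 padback 95.1 platefront 66.1 len 29.0
stem px 171 194 211.7 16 padback 96.4 platefront 67.1 len 29.2
```

>>> {"op": "drive_tool", "data": {"increments": [{"dx":0,"dy":0,"dz":0,"wx":0,"wy":0,"wz":0,"claw":0.25},{"dx":0,"dy":0,"dz":0,"wx":0,"wy":0,"wz":0,"claw":0.25},{"dx":0,"dy":0,"dz":0,"wx":0,"wy":0,"wz":0,"claw":0.25},{"dx":0,"dy":0,"dz":0,"wx":0,"wy":0,"wz":0,"claw":0.25},{"dx":0,"dy":0,"dz":0,"wx":0,"wy":0,"wz":0,"claw":0.25},{"dx":0,"dy":0,"dz":0,"wx":0,"wy":0,"wz":0,"claw":0.25},{"dx":0,"dy":0,"dz":0,"wx":0,"wy":0,"wz":0,"claw":1.0},{"dx":0,"dy":0,"dz":0,"wx":0,"wy":0,"wz":0,"claw":1.0},{"dx":0,"dy":0,"dz":0,"wx":0,"wy":0,"wz":0,"claw":1.0},{"dx":0,"dy":0,"dz":0,"wx":0,"wy":0,"wz":0,"claw":1.0}], "force": 30}}

```text
t: 11.4
eef_pos: [0.4831, 0.0229, 0.1036]
eef_rot: [3.141, -0.001, -3.11]
contact_force: [0.3, -0.4, -0.3]
grip_width: 0.0848
```

```bash
python3 - <<'E'
from h import *
s=arm.observe();print(s['t'],s['eef_pos'],s['contact_force'],s['grip_width'])
im=cams.grab_frame('wrist');cv2.imwrite('pics/w15.png',im);stem(im,s)
E
```

```text
11.4 [0.48307011 0.02293627 0.1036189 ] [ 0.34021057 -0.41897589 -0.3087888 ] 0.08476215303247217
stem px 159 180 211.8 16 padback 107.4 platefront 78.1 len 29.4
```

>>> {"op": "drive_tool", "data": {"increments": [{"dx":0,"dy":0,"dz":0,"wx":0,"wy":0,"wz":0,"claw":0.25},{"dx":0,"dy":0,"dz":0,"wx":0,"wy":0,"wz":0,"claw":0.25},{"dx":0,"dy":0,"dz":0,"wx":0,"wy":0,"wz":0,"claw":0.25},{"dx":0,"dy":0,"dz":0,"wx":0,"wy":0,"wz":0,"claw":0.25},{"dx":0,"dy":0,"dz":0,"wx":0,"wy":0,"wz":0,"claw":0.25},{"dx":0,"dy":0,"dz":0,"wx":0,"wy":0,"wz":0,"claw":0.25},{"dx":0,"dy":0,"dz":0,"wx":0,"wy":0,"wz":0,"claw":1.0},{"dx":0,"dy":0,"dz":0,"wx":0,"wy":0,"wz":0,"claw":1.0},{"dx":0,"dy":0,"dz":0,"wx":0,"wy":0,"wz":0,"claw":1.0},{"dx":0,"dy":0,"dz":0,"wx":0,"wy":0,"wz":0,"claw":1.0}], "force": 30}}

```text
t: 12.45
eef_pos: [0.4831, 0.023, 0.1036]
eef_rot: [3.141, -0.0, -3.11]
contact_force: [-0.7, 0.6, -0.6]
grip_width: 0.0845
```

>>> {"op": "drive_tool", "data": {"increments": [{"dx":0,"dy":0,"dz":0,"wx":0,"wy":0,"wz":0,"claw":0.25},{"dx":0,"dy":0,"dz":0,"wx":0,"wy":0,"wz":0,"claw":0.25},{"dx":0,"dy":0,"dz":0,"wx":0,"wy":0,"wz":0,"claw":0.25},{"dx":0,"dy":0,"dz":0,"wx":0,"wy":0,"wz":0,"claw":0.25},{"dx":0,"dy":0,"dz":0,"wx":0,"wy":0,"wz":0,"claw":0.25},{"dx":0,"dy":0,"dz":0,"wx":0,"wy":0,"wz":0,"claw":0.25},{"dx":0,"dy":0,"dz":0,"wx":0,"wy":0,"wz":0,"claw":1.0},{"dx":0,"dy":0,"dz":0,"wx":0,"wy":0,"wz":0,"claw":1.0},{"dx":0,"dy":0,"dz":0,"wx":0,"wy":0,"wz":0,"claw":1.0},{"dx":0,"dy":0,"dz":0,"wx":0,"wy":0,"wz":0,"claw":1.0}], "force": 30}}

```text
t: 13.45
eef_pos: [0.4831, 0.023, 0.1036]
eef_rot: [3.141, -0.0, -3.11]
contact_force: [-0.4, 0.5, 0.4]
grip_width: 0.085
```

```bash
python3 - <<'E'
from h import *
s=arm.observe();print(s['t'],s['eef_pos'],s['contact_force'],s['grip_width'])
im=cams.grab_frame('wrist');cv2.imwrite('pics/w16.png',im);stem(im,s);crop(im,20,150,260,270,3.3,'pics/w16c.png')
E
```

```text
13.45 [0.48306991 0.02296901 0.10361443] [-0.44099013  0.51534028  0.43357232] 0.08500795177536039
stem px 69 78 200.4 12 padback 212.0 platefront 178.9 len 33.1
stem px 138 155 211.9 16 padback 128.5 platefront 99.3 len 29.2
stem px 73 80 216.7 12 padback 211.2 platefront 180.7 len 30.5
```

View pics/w16c.png

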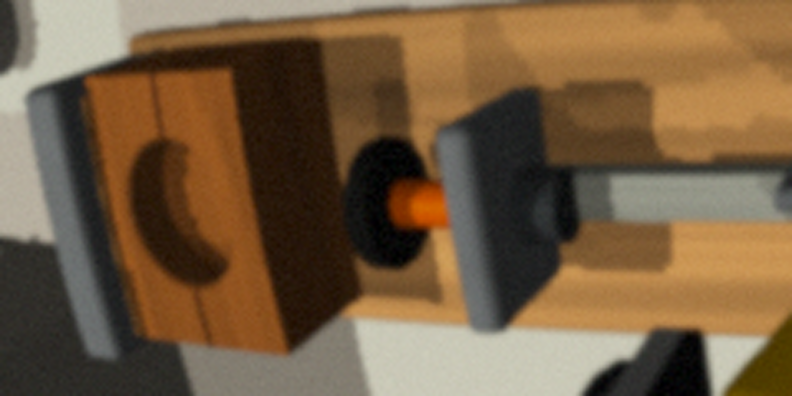

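>>> {"op": "drive_tool", "data": {"increments": [{"dx":0,"dy":0,"dz":0,"wx":0,"wy":0,"wz":0,"claw":0.25},{"dx":0,"dy":0,"dz":0,"wx":0,"wy":0,"wz":0,"claw":0.25},{"dx":0,"dy":0,"dz":0,"wx":0,"wy":0,"wz":0,"claw":0.25},{"dx":0,"dy":0,"dz":0,"wx":0,"wy":0,"wz":0,"claw":0.25},{"dx":0,"dy":0,"dz":0,"wx":0,"wy":0,"wz":0,"claw":0.25},{"dx":0,"dy":0,"dz":0,"wx":0,"wy":0,"wz":0,"claw":0.25},{"dx":0,"dy":0,"dz":0,"wx":0,"wy":0,"wz":0,"claw":1.0},{"dx":0,"dy":0,"dz":0,"wx":0,"wy":0,"wz":0,"claw":1.0},{"dx":0,"dy":0,"dz":0,"wx":0,"wy":0,"wz":0,"claw":1.0},{"dx":0,"dy":0,"dz":0,"wx":0,"wy":0,"wz":0,"claw":1.0}], "force": 30}}

```text
t: 14.5
eef_pos: [0.4831, 0.0229, 0.1036]
eef_rot: [3.141, -0.0, -3.11]
contact_force: [0.1, 0.6, 0.5]
grip_width: 0.0846
```

>>> {"op": "drive_tool", "data": {"increments": [{"dx":0,"dy":0,"dz":0,"wx":0,"wy":0,"wz":0,"claw":0.25},{"dx":0,"dy":0,"dz":0,"wx":0,"wy":0,"wz":0,"claw":0.25},{"dx":0,"dy":0,"dz":0,"wx":0,"wy":0,"wz":0,"claw":0.25},{"dx":0,"dy":0,"dz":0,"wx":0,"wy":0,"wz":0,"claw":0.25},{"dx":0,"dy":0,"dz":0,"wx":0,"wy":0,"wz":0,"claw":0.25},{"dx":0,"dy":0,"dz":0,"wx":0,"wy":0,"wz":0,"claw":0.25},{"dx":0,"dy":0,"dz":0,"wx":0,"wy":0,"wz":0,"claw":1.0},{"dx":0,"dy":0,"dz":0,"wx":0,"wy":0,"wz":0,"claw":1.0},{"dx":0,"dy":0,"dz":0,"wx":0,"wy":0,"wz":0,"claw":1.0},{"dx":0,"dy":0,"dz":0,"wx":0,"wy":0,"wz":0,"claw":1.0}], "force": 30}}

```text
t: 15.5
eef_pos: [0.4831, 0.023, 0.1036]
eef_rot: [3.141, -0.0, -3.11]
contact_force: [-0.5, -0.0, 0.3]
grip_width: 0.0846
```

```bash
python3 - <<'E'
from h import *
s=arm.observe();print(s['t'],s['eef_pos'],s['contact_force'],s['grip_width'])
im=cams.grab_frame('wrist');cv2.imwrite('pics/w17.png',im);stem(im,s);crop(im,20,150,260,270,3.3,'pics/w17c.png')
im=cams.grab_frame('top');crop(im,290,190,420,240,6,'pics/t17.png')
E
```

```text
15.5 [0.48308032 0.02298571 0.10361105] [-0.481855   -0.02230954  0.28951396] 0.08462720159200239
stem px 118 133 211.7 16 padback 150.4 platefront 119.7 len 30.7
```

View pics/w17c.png

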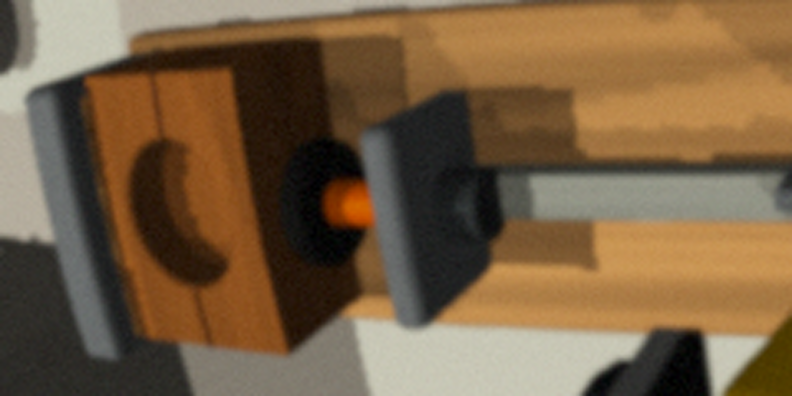

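View pics/t17.png

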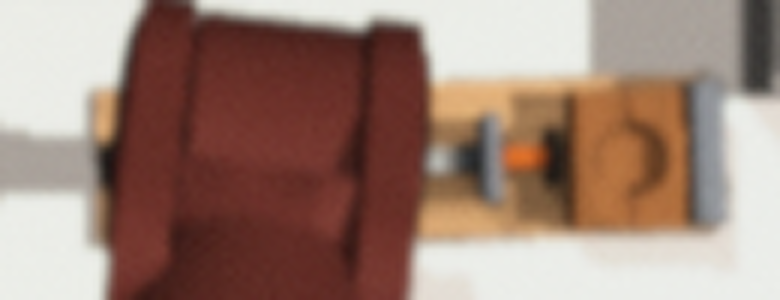

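>>> {"op": "drive_tool", "data": {"increments": [{"dx":0,"dy":0,"dz":0,"wx":0,"wy":0,"wz":0,"claw":0.25},{"dx":0,"dy":0,"dz":0,"wx":0,"wy":0,"wz":0,"claw":0.25},{"dx":0,"dy":0,"dz":0,"wx":0,"wy":0,"wz":0,"claw":0.25},{"dx":0,"dy":0,"dz":0,"wx":0,"wy":0,"wz":0,"claw":0.25},{"dx":0,"dy":0,"dz":0,"wx":0,"wy":0,"wz":0,"claw":0.25},{"dx":0,"dy":0,"dz":0,"wx":0,"wy":0,"wz":0,"claw":0.25},{"dx":0,"dy":0,"dz":0,"wx":0,"wy":0,"wz":0,"claw":1.0},{"dx":0,"dy":0,"dz":0,"wx":0,"wy":0,"wz":0,"claw":1.0},{"dx":0,"dy":0,"dz":0,"wx":0,"wy":0,"wz":0,"claw":1.0},{"dx":0,"dy":0,"dz":0,"wx":0,"wy":0,"wz":0,"claw":1.0}], "force": 30}}

```text
t: 16.6
eef_pos: [0.483, 0.0229, 0.1036]
eef_rot: [3.141, -0.001, -3.11]
contact_force: [-0.2, 0.2, 1.0]
grip_width: 0.0843
```

```bash
python3 - <<'E'
from h import *
s=arm.observe();print(s['t'],s['eef_pos'],s['contact_force'],s['grip_width'])
im=cams.grab_frame('wrist');cv2.imwrite('pics/w18.png',im);stem(im,s);crop(im,20,150,260,270,3.3,'pics/w18c.png')
im=cams.grab_frame('top');crop(im,350,190,420,240,10,'pics/t18.png')
E
```

```text
16.6 [0.48303625 0.02294904 0.103596  ] [-0.21744489  0.21733229  1.00518832] 0.08433060969234409
stem px 110 122 211.5 14 padback 159.9 platefront 130.7 len 29.1
```

View pics/w18c.png

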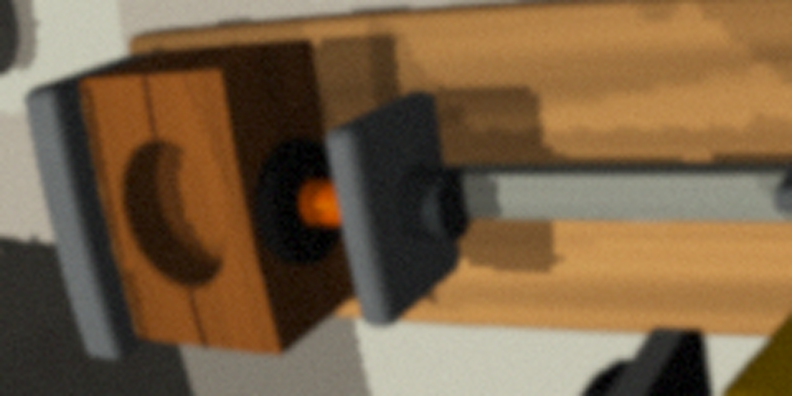

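View pics/t18.png

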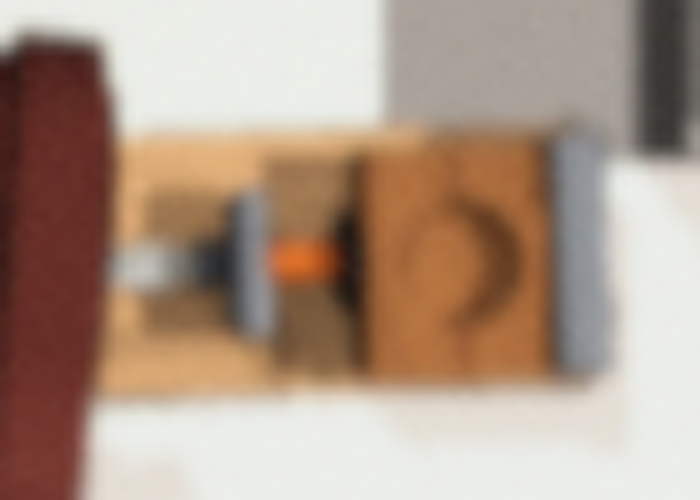

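>>> {"op": "drive_tool", "data": {"increments": [{"dx":0,"dy":0,"dz":0,"wx":0,"wy":0,"wz":0,"claw":0.7},{"dx":0,"dy":0,"dz":0,"wx":0,"wy":0,"wz":0,"claw":0.6},{"dx":0,"dy":0,"dz":0,"wx":0,"wy":0,"wz":0,"claw":0.5},{"dx":0,"dy":0,"dz":0,"wx":0,"wy":0,"wz":0,"claw":0.4},{"dx":0,"dy":0,"dz":0,"wx":0,"wy":0,"wz":0,"claw":0.25},{"dx":0,"dy":0,"dz":0,"wx":0,"wy":0,"wz":0,"claw":0.25},{"dx":0,"dy":0,"dz":0,"wx":0,"wy":0,"wz":0,"claw":0.25},{"dx":0,"dy":0,"dz":0,"wx":0,"wy":0,"wz":0,"claw":0.25}], "force": 30}}

```text
t: 17.5
eef_pos: [0.4845, 0.0223, 0.1052]
eef_rot: [-3.14, 0.003, -3.11]
contact_force: [-2.4, 0.0, 15.9]
grip_width: 0.0296
```

```bash
python3 - <<'E'
from h import *
s=arm.observe();print(s['t'],s['eef_pos'],s['contact_force'],s['grip_width'])
im=cams.grab_frame('wrist');cv2.imwrite('pics/w19.png',im);stem(im,s);crop(im,20,150,260,270,3.3,'pics/w19c.png')
im=cams.grab_frame('top');crop(im,350,190,420,240,10,'pics/t19.png')
E
```

```text
17.5 [0.48451206 0.0222603  0.10521906] [-2.44787095  0.0336742  15.91983135] 0.029581635388190516
stem px 112 115 210.1 10 padback 159.7 platefront 140.2 len 19.5
```

View pics/w19c.png

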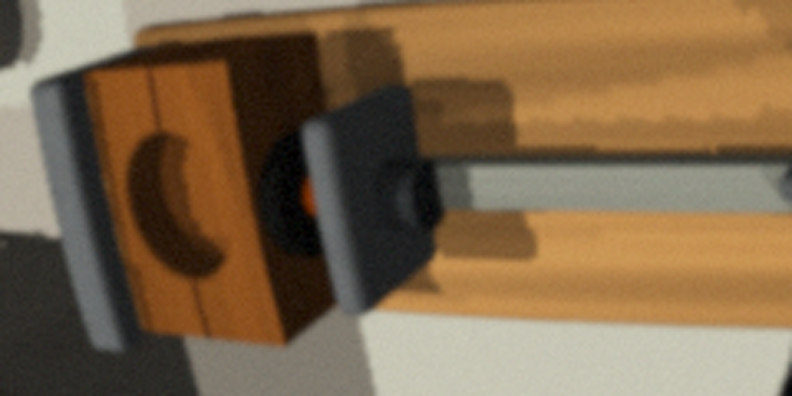

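View pics/t19.png

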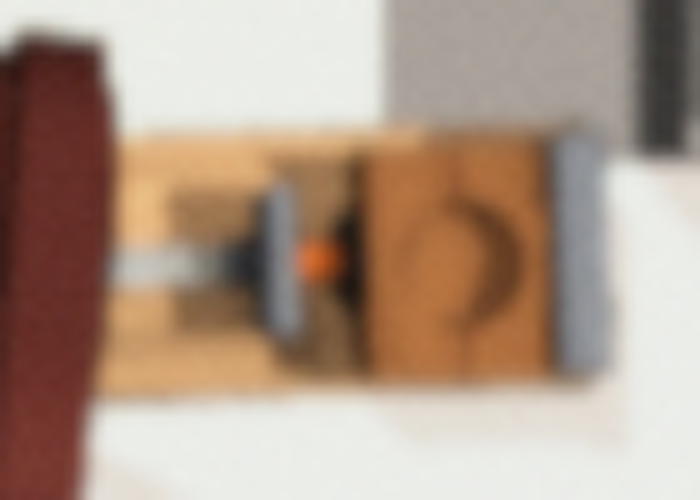

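>>> {"op": "drive_tool", "data": {"increments": [{"dx":0,"dy":0,"dz":0,"wx":0,"wy":0,"wz":0,"claw":0.25},{"dx":0,"dy":0,"dz":0,"wx":0,"wy":0,"wz":0,"claw":0.25},{"dx":0,"dy":0,"dz":0,"wx":0,"wy":0,"wz":0,"claw":0.25},{"dx":0,"dy":0,"dz":0,"wx":0,"wy":0,"wz":0,"claw":0.25},{"dx":0,"dy":0,"dz":0,"wx":0,"wy":0,"wz":0,"claw":0.25}], "force": 30}}

```text
t: 18.1
eef_pos: [0.4845, 0.0223, 0.1052]
eef_rot: [-3.14, 0.003, -3.11]
contact_force: [-1.6, 0.2, 15.1]
grip_width: 0.03
```

```bash
python3 - <<'E'
from h import *
s=arm.observe();print(s['t'],s['eef_pos'],s['contact_force'],s['grip_width'])
im=cams.grab_frame('wrist');stem(im,s)
a=im[100:400,0:640]
im2=cams.grab_frame('top');b=cv2.resize(im2[130:245,180:450],None,fx=2.37,fy=2.37)
cv2.imwrite('pics/e20.png',np.vstack([a,b[:,:640] if b.shape[1]>=640 else cv2.copyMakeBorder(b,0,0,0,640-b.shape[1],0)]))
E
```

```text
18.1 [0.4845062  0.02228586 0.10523088] [-1.57021114  0.2020182  15.09636347] 0.030042287255706502
stem px 112 115 210.3 10 padback 159.7 platefront 140.2 len 19.5
```

View pics/e20.png

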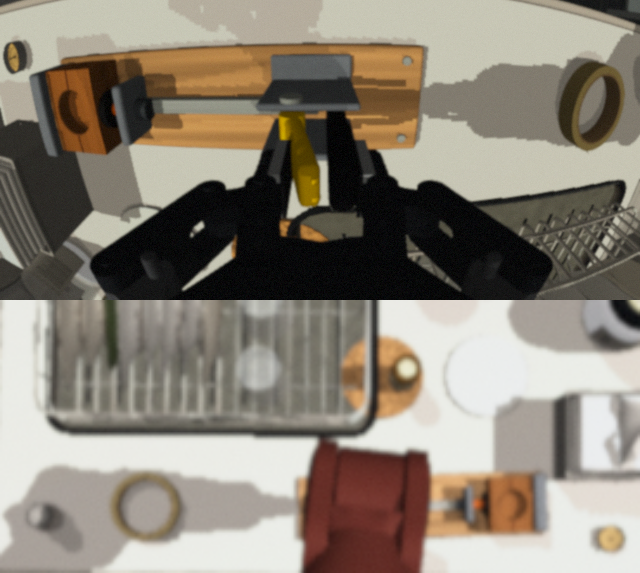

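The jar stands on the cork mat at (405,370). The trigger is held squeezed, the pad is on the holder, and the reading has not changed since the last check.

```bash
python3 -c "
from station import order
print(order.finish_job())"
```

```text
the job is handed in; nothing more can be done
None
```

The job is done and handed in at about 18 s of the 72 s allowed. I took the spice jar out of the clamp and stood it upright on the round cork mat. I then squeezed the trigger eight times and am holding the last squeeze.

- **Pad:** the visible stem shortened from about 29 mm to 19.5 mm, so the pad is pushed in about 10 mm. That is inside the 6 to 17 mm range, and the reading was the same 0.6 s later. My stem measurement reads about 3 mm long (29 mm when the free stem is 26 mm), so I relied on the change rather than the length.
- **Holder:** the pad pushed it towards the end stop on the seventh squeeze, and it did not visibly move on the eighth. I took it to be tight from this; the thin dark line left at the stop looked like shadow.
- **Trigger:** the gripper is holding it at a 30 mm opening, against the 28 mm nominal for a full squeeze.
- **Jar:** it stands about 25 mm off the mat's centre, on the side clear of the dish rack that overlaps the mat. In the last top view it is upright, and the tape, salt shaker and tea light look untouched.
- **Disagreements:** the clamp's position differed by 2 to 4 mm between camera views, so I used a middle value. The tool showed a steady upward force of about 15 N while squeezing. I put this down to the pads swinging forward as they close, and it is well under the 40 N limit.

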